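# Load a heat sink into the corner pocket of a clip-fitting jig

## Robot

A 6-joint arm with a two-finger parallel gripper is mounted at the origin on a cart in front of the work surface, level with it; the furniture and walls round the work are solid. World frame = base frame: x ahead of the robot, y to its left, z up, the work surface at z = 0. Lengths are in m, angles in rad, forces in N, time in s.
With the tool pointing down it reaches from about 0.25 to 0.775 m from the base axis. Payload 4 kg.
Tool frame: the origin (TCP) lies at the very end of the fingers, on their centre line; the grasp point (between the pads) lies 19 mm behind it; y points along the fingers, x is the direction in which the jaws open and shut, and the axes are right-handed (so a half turn about y gives the same grasp; the last joint's range is limited). The gripper opens to 94 mm and grips with 3 to 60 N. Pads are 16 mm wide; open, the fingers measure 119 mm over their backs; the gripper's body (75 mm by 177 mm) begins 78 mm behind the grasp point.
Start: joints at [-1.269, 0.087, 1.371, -0, 1.684, -0.103], TCP at [0.217, -0.506, 0.206] pointing down, gripper open.
Joint ranges: [-3.1, 3.1], [-0.76, 2.03], [0.27, 2.55], [-1.08, 4.22], [0.17, 2.65], [-2.57, 2.57]. Speed limits (rad/s): [2.79, 2.79, 3.14, 3.14, 3.14, 3.14].

## Interface

Orientations are given as [roll, pitch, yaw] about the fixed x, y, z axes, in that order (R = Rz(yaw) Ry(pitch) Rx(roll)).
In Python, from bench import robot gives the robot as it stands.
- The arm moves only by the shell command python3 -m handwheel 'ROWS' [OPENING]. ROWS is JSON, a list of rows, each an object with "delta_pos": the shift along the tool's x, y, z in mm, a list of three; "yaw": the turn about the tool's y in rad. A call has 1 to 12 rows; each row is the pose to reach, as a shift and turn from the pose commanded when the call began, along the tool's axes at that moment; what a row does not reach only later rows make up. A row lasts 1/10 s, in which the tool goes at most 50 mm and 8.59 degrees, less where a joint would pass 70% of its speed; a pose out of reach is approached as far as the arm can. A call with a gripper value outside its range is refused whole. OPENING is the closure in counts, from 0 (fully open) to 255 (shut), set as the call begins (- or left out, the last holds). The fingers move at their own pace and stop on an object; the grip force is fixed at half the most. Time passes only in rows, so rows that repeat a pose let the fingers close. It gives the time, the measured TCP pose, the force and the opening at its end, in the units of the state.
- robot.get_obs(): the state, without advancing time (a new reading comes with each control period).
- robot.snapshot(name): name is "scene" or "top" or "wrist"; returns a dict with "image" (480x640x3 uint8, red, green, blue), "fx", "fy", "cx", "cy" (pixels), "rvec" (rotation vector, rad) and "tvec" (3), from world to camera coordinates, as OpenCV has them. Camera axes: x right, y down, z forward; pixel columns grow to the right and rows downward; lengths in m; the calibration is good to about 2 mm. A picture is of the moment at which its call begins. There is no depth.
- robot.close_job(): hands the job in, once; it reports no verdict.
The state is a dict: "time": time; "joint_positions": joint angles; "qvel": joint speeds; "joint_torque": joint torques, N m; "tool_pos": TCP position; "ee_rot": TCP orientation; "wrist_force": force on the tool from outside, world axes, zero at the start; "wrist_torque": the same for the moment, N m; "width": finger opening in m.
Only numpy, scipy, OpenCV 4.12 (cv2) and the standard library are available. Lean on these libraries where they do the work, as an engineer would, in place of code of your own. Each camera call takes 0.05 s, during which the arm holds its last target.

## Task

Load the blue finned heat sink that lies loose on the aluminium jig, ready for its wire clip: keeping the gripper's fingers closed, push it with the fingertips until it sits flat against the long rail, then slide it along the rail into the corner pocket until it is fully home against the end stop. Then push the orange thumb tab to slide the gate fully shut behind it. Do not pinch or lift anything, leave the other things where they are, and finish with the hand clear.

Things in the scene. Friction and masses are not known exactly. Their poses are not given: they have to be found in the camera images.
- jig: aluminium base plate of the jig, fixed, on rubber feet on the green bench top; place and yaw vary. Origin at bench height, 15 mm below the plate's top face; plate 8 mm thick, x -66 to +52 mm, y -91 to +91 mm. x points away from the robot at yaw 0 (across the plate to the rail), y left along the rail, z up. All points below are given in this frame; fixed points share its axes
- rail_top (a point): top edge of the long dark rail's flat face, at x = +35, y = 0 mm, 14 mm above the plate. The rail runs along y from -84 to +88 mm on the far side of the plate; the face looks to -x, the rail is 14 mm thick behind it
- stop_top (a point): top edge of the end stop's face, at x = +11, y = -70 mm, 14 mm above the plate. The stop crosses the right-hand end from x = -13 mm to the rail; its face looks to +y. Rail and stop form the corner
- cheek_end (a point): top of the low cheek (5 mm high) at the pocket's mouth, x = -7, y = -42 mm. Its face, looking to the rail, runs from here to the stop, making a pocket 42 mm wide; the mouth is bevelled from here out to x = -12.7, y = -36 mm
- guide_top (a point): top middle of the gate's guide block, x = -24, y = -24.5 mm, 9 mm above the plate (screw heads 10.5 mm). Block x -31 to -17, y -37 to -12 mm; outside the channel along the rail
- pocket_home (a point): point on the plate's top face at x = +15, y = -50 mm, fixed to the jig: where the centre of the heat sink's underside is when it is home, touching both rail and end stop
- heat_sink: the loose blue heat sink on the plate: 40 x 40 x 20 mm, 30 to 65 g, slides easily on plate and rail (friction about 0.3), upright fins along its y, base down. Origin: centre of its underside, z up. Starts left of the gate, turned up to 0.35 rad from the jig, its centre at x = -15 to 0, y = 20 to 45 mm in the jig frame. Three more in a black tray are spares
- gate (a joint): travel of the brass gate bar (8 mm wide, 7 mm high) along jig +x: 0 = open (nose at x = -13 mm, clear of the channel), 0.024 m = shut against its limit (nose at x = +11 mm, flank at y = -28.5 mm, 1.5 mm behind a heat sink that is home; bevelled nose). Friction of 1.5 N keeps it where it is left. Starts at 0 to 0.004
- gate_tab (a point): middle of the top edge of the gate's orange upright thumb tab, 22 mm above the plate, jig axes; moves with the gate. Tab 6 mm thick (x), 18 mm wide (y), standing up from just over the plate. At x = -61, y = -24.5 mm with the gate open, x = -37 mm when shut. Push its near face towards the rail
- amber_tape: roll of amber film tape, 58 mm across and 16 mm high, lying on the left of the grey mat; bystander
- cutters: small pliers with blue grips, 106 mm long and 9 mm high, on the mat in front of the black tray; bystander
- tin: round white tin, 50 mm across and 24 mm high, right of the jig; bystander
- plug: black moulded plug, 70 x 35 x 22 mm, lying at the right edge of the bench beyond the papers; bystander
- meter: orange and black hand-held meter, 142 x 68 x 42 mm, lying at the right beyond the papers; bystander
There are look-alikes about, which are no part of the job. What is meant by the heat_sink is not pink, and is the smaller of those in its own colour.

How it is judged:
On the way, in this order (a step that is already met when the one before it is completed fails the run):
1. the heat sink sits flat against the long rail, still outside the pocket (x of heat_sink in the frame of pocket_home between -0.003 and 0.003 m and y of heat_sink in the frame of pocket_home above 0.04 m and angle between the x axis of heat_sink and the x axis of pocket_home, either way round below 0.1 rad), for 0.1 s.
2. the heat sink has been slid into the pocket, against the end stop, with the gate not yet shut (x of heat_sink in the frame of pocket_home between -0.0035 and 0.0035 m and y of heat_sink in the frame of pocket_home between -0.0035 and 0.0035 m and value of joint gate below 0.018 m), for 0.1 s.
At the end, for the whole second after the job is handed in: The heat sink lies flat on the plate at rest in the pocket, within 2.5 mm of touching both the rail and the end stop, and the gate is shut to within 2 mm of its full 24 mm travel (x of heat_sink in the frame of pocket_home between -0.0025 and 0.0025 m and y of heat_sink in the frame of pocket_home between -0.0025 and 0.0025 m and z of heat_sink in the frame of pocket_home below 0.003 m and angle between heat_sink's own z axis and vertical below 0.08 rad and value of joint gate above 0.022 m and linear speed of heat_sink below 0.01 m/s).
It fails at once if the heat sink is lifted more than 6 mm off the plate or tipped over (z of heat_sink in the frame of pocket_home above 0.006 m or angle between heat_sink's own z axis and vertical above 0.35 rad).
It fails at once if the fingers straddle the heat sink, as for a pinch, instead of pushing it from outside (horizontal distance between the grasp point and heat_sink below 0.018 m and z of the grasp point in the frame of heat_sink below 0.028 m).
It fails at once if the fingers straddle the gate's tab, as for a pinch, instead of pushing it (x of the grasp point in the frame of gate_tab between -0.005 and 0.005 m and y of the grasp point in the frame of gate_tab between -0.02 and 0.02 m and z of the grasp point in the frame of gate_tab below 0.012 m).
It fails at once if another thing on the bench is moved by more than 15 mm (distance of any of amber_tape, cutters, tin, plug, meter from where it was at the start of the episode above 0.015 m).
It also fails if it takes over 54 s, if anything falls off the work surface, if the arm or the gripper's body presses on something with over 40 N, if the wrist force passes 120 N, or if a joint passes its speed limit or range.

## Working session

There is one attempt and no reset: what is moved stays moved. The work goes in short steps, Python scripts to look and compute and a shell command to move; the robot and the scene stay as the last step left them, time stands still between calls to the robot, and variables do not carry over. Pictures are saved under pics/ and viewed, and the job is handed in when it is done.

```bash
mkdir -p pics; ls; cat > h.py <<'E'
import numpy as np,cv2
from bench import robot
def snap(n,f):
    s=robot.snapshot(n); cv2.imwrite('pics/'+f,s['image'][:,:,::-1]); np.save('pics/'+f+'.npy',{k:s[k] for k in s},allow_pickle=True); return s
def load(f): return np.load('pics/'+f+'.npy',allow_pickle=True).item()
def ray(s,u,v,z):
    R=cv2.Rodrigues(np.array(s['rvec'],float))[0];t=np.array(s['tvec'],float).ravel()
    d=R.T@np.array([(u-s['cx'])/s['fx'],(v-s['cy'])/s['fy'],1]);c=-R.T@t
    return c+d*(z-c[2])/d[2]
def proj(s,P):
    R=cv2.Rodrigues(np.array(s['rvec'],float))[0];t=np.array(s['tvec'],float).ravel()
    p=np.atleast_2d(P)@R.T+t
    return np.c_[p[:,0]/p[:,2]*s['fx']+s['cx'],p[:,1]/p[:,2]*s['fy']+s['cy']]
def crop(f,x0,y0,x1,y1,k,o):
    im=cv2.imread('pics/'+f)[y0:y1,x0:x1]; cv2.imwrite('pics/'+o,cv2.resize(im,None,fx=k,fy=k,interpolation=cv2.INTER_CUBIC))
E
python3 - <<'E'
from h import *
snap('scene','s0.png');snap('top','t0.png')
print(robot.get_obs())
E
```

```text
pics
{'time': 0.1, 'joint_positions': array([-1.26907796e+00,  8.78706305e-02,  1.37211409e+00, -2.94189967e-05,
        1.68362542e+00, -1.03040900e-01]), 'qvel': array([-0.00030923, -0.00180493, -0.00356513,  0.00106842, -0.000982  ,
        0.00017808]), 'joint_torque': array([ 2.53110491e-03, -3.41254950e+01, -3.03299654e+01,  7.19714002e-02,
        3.05272965e-02, -1.06387504e-04]), 'tool_pos': array([ 0.21645182, -0.50506005,  0.2044214 ]), 'ee_rot': array([-1.57061789,  0.0020098 , -1.16604016]), 'wrist_force': array([-0.0213628 ,  0.48826048,  0.37012638]), 'wrist_torque': array([ 0.01108839,  0.01224118, -0.00997642]), 'width': 0.0940439827665714}
```

View pics/s0.png

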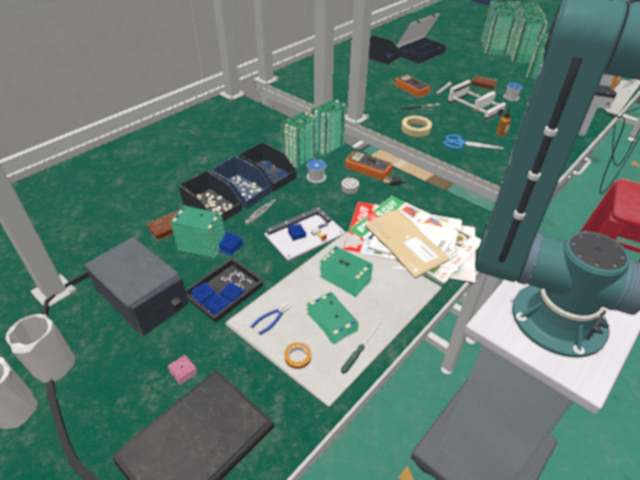

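View pics/t0.png

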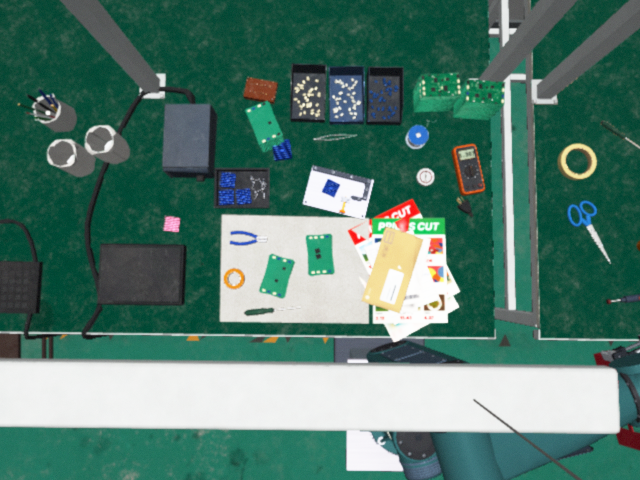

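```bash
python3 - <<'E'
from h import *
crop('t0.png',295,155,385,222,8,'t0c.png');crop('s0.png',255,200,355,265,8,'s0c.png')
s=load('t0.png');print(s['fx'],s['cx'],s['cy'],s['rvec'],s['tvec'])
for p in [(313,165),(375,180),(366,217),(306,203)]: print(ray(s,*p,.015))
E
```

```text
563.701238821474 323.13965097082763 221.088967181348 [ 2.18061522 -2.15583549  0.12633385] [0.22456111 0.53766381 1.56496272]
[0.69885753 0.26162438 0.015     ]
[0.65722182 0.08275154 0.015     ]
[0.54975614 0.10836302 0.015     ]
[0.58803947 0.28021037 0.015     ]
```

View pics/t0c.png

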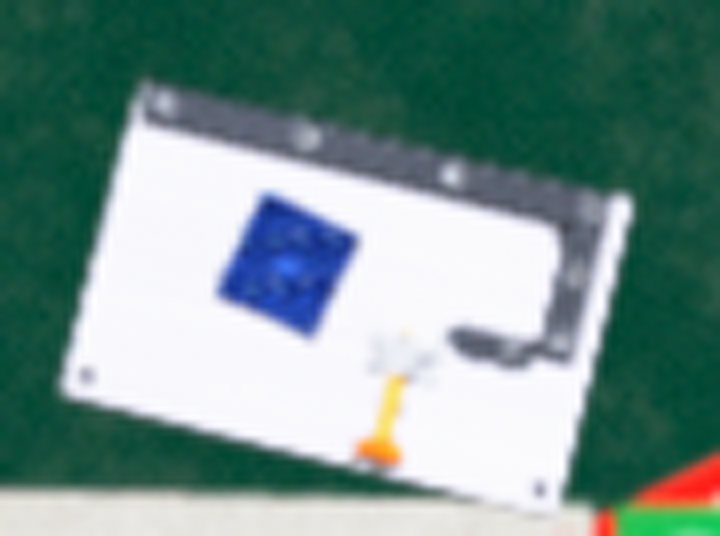

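View pics/s0c.png

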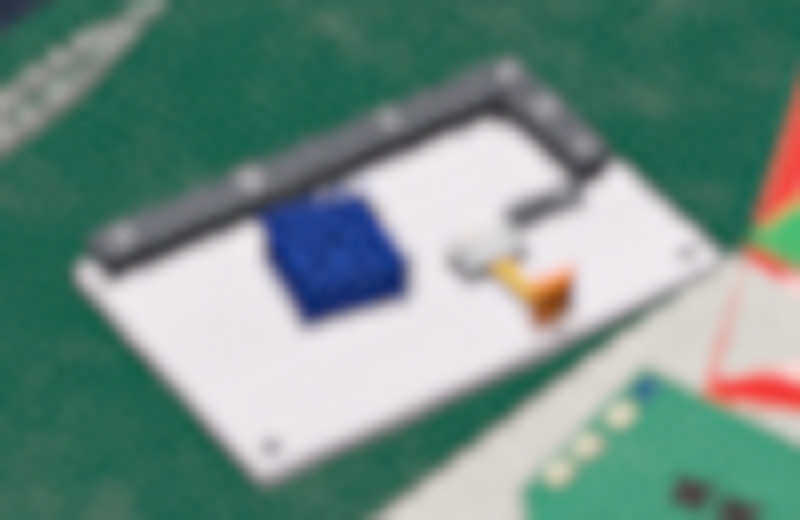

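```bash
cat >> h.py <<'E'
def fit(obs,z0=0.0):
    # obs: list of (snap,[(jx,jy,z)],[(u,v)])
    from scipy.optimize import least_squares
    def J(p,P): c,s=np.cos(p[2]),np.sin(p[2]); P=np.atleast_2d(P); return np.c_[p[0]+c*P[:,0]-s*P[:,1],p[1]+s*P[:,0]+c*P[:,1],P[:,2]]
    f=lambda p:np.concatenate([(proj(s,J(p,np.array(P)))-np.array(U)).ravel() for s,P,U in obs])
    r=least_squares(f,[0.62,0.18,0.2],loss='soft_l1'); return r.x,f(r.x).reshape(-1,2)
E
python3 - <<'E'
from h import *
s=load('t0.png');S=load('s0.png')
cv=lambda o,L:[(o[0]+(x+.5)/8-.5,o[1]+(y+.5)/8-.5) for x,y in L]
P=[(.052,.091,.015),(-.066,.091,.015),(-.066,-.091,.015),(.052,-.091,.015)]
Tp=P+[(.035,.088,.029),(.035,-.07,.029),(-.061,-.0245,.037)]
U=cv((295,155),[(138,82),(60,393),(558,512),(632,196),(143,122),(560,225),(380,450)])
SP=[P[0],P[1],P[2]]; SU=cv((255,200),[(78,265),(265,487),(722,255)])
for o in ([(s,Tp,U)],[(S,SP,SU)],[(s,Tp,U),(S,SP,SU)]):
    p,r=fit(o);print(p,r.round(1).tolist())
# heat sink top corners z=.035
HT=[ray(s,*q,.035) for q in cv((295,155),[(266,193),(358,237),(312,337),(218,293)])]
c,sn=np.cos(p[2]),np.sin(p[2]);R=np.array([[c,sn],[-sn,c]])
H=np.array([R@(h[:2]-p[:2]) for h in HT]);print(H.round(4),H.mean(0))
d=np.diff(np.vstack([H,H[:1]]),axis=0);print(np.hypot(*d.T),np.arctan2(d[:,1],d[:,0]))
E
```

```text
[ 0.62895456  0.18762607 -0.22523778] [[0.1, -0.2], [0.1, 0.3], [-0.2, 0.3], [-0.1, 0.2], [-0.9, -0.3], [0.8, -0.3], [0.1, -0.0]]
[ 0.62980845  0.19117852 -0.22498154] [[-0.2, 0.6], [0.2, -1.4], [-0.0, 0.5]]
[ 0.62943739  0.18851749 -0.22713953] [[-0.1, -0.4], [-0.2, 0.1], [-0.5, 0.2], [-0.4, 0.1], [-1.2, -0.5], [0.5, -0.4], [-0.2, -0.2], [0.6, 0.1], [0.9, -1.9], [0.7, 0.1]]
[[ 0.0187  0.0354]
 [ 0.0111 -0.    ]
 [-0.0277  0.0075]
 [-0.0202  0.0435]] [-0.00453547  0.02157737]
[0.03622836 0.03942805 0.03677449 0.03976543] [-1.78334877  2.95115395  1.36764386 -0.20432088]
```

```bash
cat >> h.py <<'E'
JP=np.array([0.6292,0.188,-0.226])
def j2w(x,y,p=JP): c,s=np.cos(p[2]),np.sin(p[2]); return np.array([p[0]+(c*x-s*y)/1e3,p[1]+(s*x+c*y)/1e3])
def w2j(w,p=JP): c,s=np.cos(p[2]),np.sin(p[2]); d=(np.array(w[:2])-p[:2])*1e3; return np.array([c*d[0]+s*d[1],-s*d[0]+c*d[1]])
def go(x,y,z):
    "tool-axis shift (mm) and yaw to put TCP at jig x,y (mm), world z (mm), jaws along jig x"
    from scipy.spatial.transform import Rotation as Ro
    o=robot.get_obs();R=Ro.from_euler('xyz',o['ee_rot']).as_matrix()
    d=np.r_[j2w(x,y),z/1e3]-o['tool_pos']
    print('dpos',(R.T@d*1e3).round(1),'yaw',round(-(JP[2]-o['ee_rot'][2]),3))
def st():
    o=robot.get_obs();c,s=np.cos(JP[2]),np.sin(JP[2]);f=o['wrist_force']
    print('t',round(o['time'],2),'jig',w2j(o['tool_pos']).round(1),'z',round(o['tool_pos'][2]*1e3,1),'rpy',o['ee_rot'].round(3),'Fjig',(c*f[0]+s*f[1]).round(1),(-s*f[0]+c*f[1]).round(1),f[2].round(1),'w',o['width'].round(4))
E
python3 - <<'E'
from h import *
st();go(-55,21,120)
E
```

```text
Traceback (most recent call last):
  File "h.py", line 33, in st
    print('t',round(o['time'],2),'jig',w2j(o['tool_pos']).round(1),'z',round(o['tool_pos'][2]*1e3,1),'rpy',o['ee_rot'].round(3),'Fjig',(c*f[0]+s*f[1]).round(1),(-s*f[0]+c*f[1]).round(1),f[2].round(1),'w',o['width'].round(4))
                                                                                                                                                                                                            ^^^^^^^^^^^^^^^^
AttributeError: 'float' object has no attribute 'round'
```

```bash
sed -i "s/o\['width'\].round(4)/round(o['width'],4)/" h.py; python3 - <<'E'
from h import *
st();go(-55,21,120)
E
```

```text
t 0.1 jig [-247.  -767.9] z 204.4 rpy [-1.571  0.002 -1.166] Fjig -0.1 0.5 0.4 w 0.094
dpos [-523.7   85.6  620.3] yaw -0.94
```

```bash
python3 -m handwheel '[{"delta_pos":[-29,0,34],"yaw":-0.08},{"delta_pos":[-58,0,68],"yaw":-0.16},{"delta_pos":[-87,0,103],"yaw":-0.24},{"delta_pos":[-116,0,137],"yaw":-0.32},{"delta_pos":[-145,0,171],"yaw":-0.4},{"delta_pos":[-174,0,206],"yaw":-0.48},{"delta_pos":[-203,0,240],"yaw":-0.56},{"delta_pos":[-232,0,274],"yaw":-0.64},{"delta_pos":[-261,0,309],"yaw":-0.72},{"delta_pos":[-290,0,343],"yaw":-0.8},{"delta_pos":[-319,0,378],"yaw":-0.88},{"delta_pos":[-348,0,412],"yaw":-0.94}]' 255; python3 - <<'E'
from h import *
st();go(-55,21,110)
E
```

```text
time: 1.3
tool_pos: [0.4585, -0.0215, 0.2051]
ee_rot: [-1.571, 0.0, -0.223]
wrist_force: [0.5, -0.2, 0.8]
width: 0.002
t 1.3 jig [-119.4 -242.4] z 205.1 rpy [-1.571  0.    -0.223] Fjig 0.6 -0.1 0.8 w 0.002
dpos [ 65.2  95.  263.3] yaw 0.003
```

```bash
python3 -m handwheel '[{"delta_pos":[10,0,40],"yaw":0},{"delta_pos":[20,0,80],"yaw":0},{"delta_pos":[30,0,120],"yaw":0},{"delta_pos":[40,20,160],"yaw":0},{"delta_pos":[50,40,200],"yaw":0},{"delta_pos":[60,60,240],"yaw":0},{"delta_pos":[65,80,263],"yaw":0},{"delta_pos":[65,95,263],"yaw":0},{"delta_pos":[65,95,263],"yaw":0}]'; python3 - <<'E'
from h import *
st();go(-55,21,23)
snap('wrist','w1.png');snap('scene','s1.png')
E
```

```text
time: 2.2
tool_pos: [0.5782, 0.2176, 0.1064]
ee_rot: [-1.575, 0.006, -0.225]
wrist_force: [-0.5, -1.2, 0.0]
width: 0.0004
t 2.2 jig [-56.3  17.4] z 106.4 rpy [-1.575  0.006 -0.225] Fjig -0.2 -1.3 0.0 w 0.0004
dpos [ 1.8 83.4  4. ] yaw 0.001
```

View pics/w1.png

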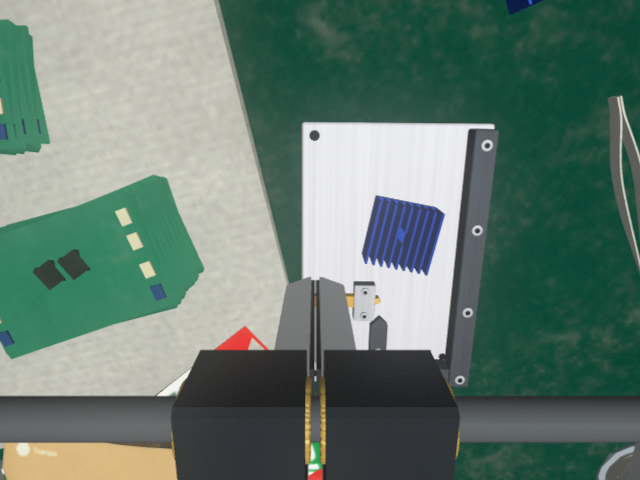

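View pics/s1.png

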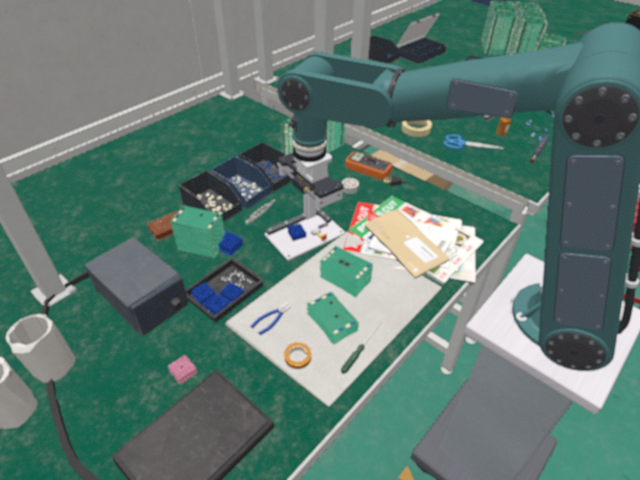

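```bash
python3 - <<'E'
from h import *
crop('w1.png',295,115,505,275,3,'w1a.png');crop('w1.png',295,255,505,395,3,'w1b.png')
E
```

```text
(no output)
```

View pics/w1a.png

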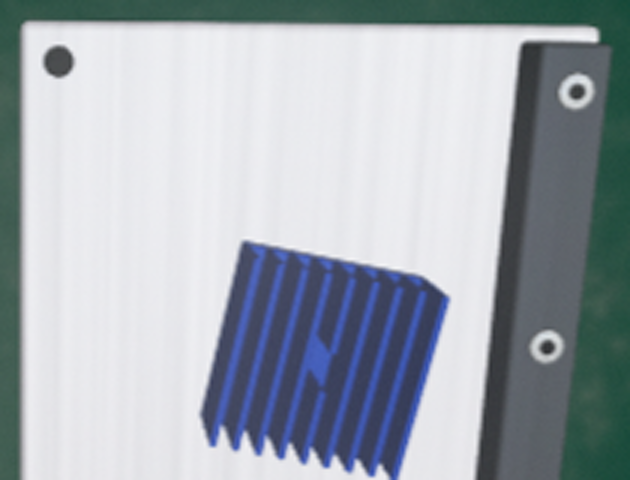

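View pics/w1b.png

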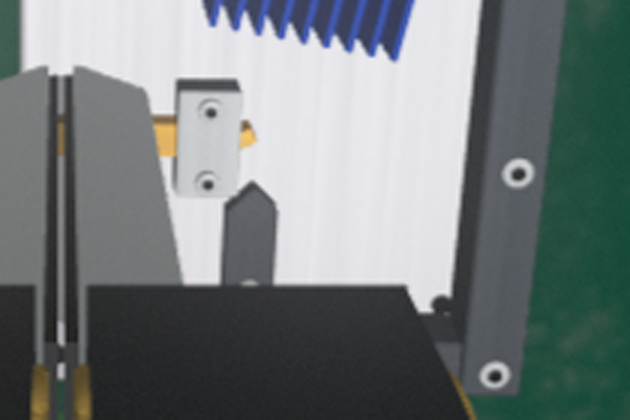

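```bash
python3 - <<'E'
from h import *
w=load('w1.png')
A=lambda o,L:[(o[0]+(x+.5)/3-.5,o[1]+(y+.5)/3-.5) for x,y in L]
P=[(-.066,.091,.015),(.052,.091,.015),(.035,.088,.029),(-.031,-.012,.024),(-.017,-.012,.024),(-.031,-.037,.024),(-.017,-.037,.024)]
U=A((295,115),[(22,22),(598,28),(540,44)])+A((295,255),[(178,92),(240,92),(175,195),(237,195)])
p,r=fit([(w,P,U)]);print(p,r.round(1).tolist())
for z in (.035,):
  for q in A((295,115),[(244,242),(448,298),(396,480),(208,440)]): print(w2j(ray(w,*q,z)),w2j(ray(w,*q,.015)))
q=A((295,255),[(255,130)])[0]; print('nose',w2j(ray(w,*q,.020)))
E
```

```text
[ 0.62825879  0.18926488 -0.23386992] [[-1.6, -0.9], [1.8, -1.0], [0.6, -0.7], [-0.3, 0.5], [0.5, 0.8], [-0.6, 1.1], [-0.3, 1.3]]
[-21.73147452  50.90494931] [-18.9703924   47.19283526]
[18.9782186  39.82414476] [25.00472414 35.22321245]
[11.51833402  1.43327728] [16.94646409 -6.24707981]
[-27.40587472   9.98229669] [-25.09995003   2.98767722]
nose [-14.41204739 -21.01194128]
```

```bash
python3 -m handwheel '[{"delta_pos":[-3,30,5],"yaw":0},{"delta_pos":[-3,60,5],"yaw":0},{"delta_pos":[-3,75,5],"yaw":0},{"delta_pos":[-3,82,5],"yaw":0},{"delta_pos":[-3,82,5],"yaw":0},{"delta_pos":[-3,82,5],"yaw":0}]'; python3 - <<'E'
from h import *
st()
snap('wrist','w2.png')
E
```

```text
time: 2.9
tool_pos: [0.5799, 0.2238, 0.0303]
ee_rot: [-1.569, -0.003, -0.227]
wrist_force: [0.0, 0.3, 0.4]
width: 0.0006
t 2.9 jig [-56.   23.9] z 30.3 rpy [-1.569 -0.003 -0.227] Fjig -0.1 0.3 0.4 w 0.0006
```

View pics/w2.png

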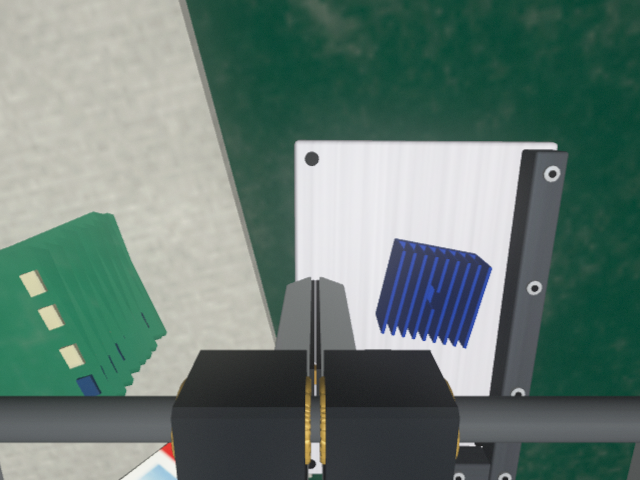

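```bash
python3 -m handwheel '[{"delta_pos":[0,6,-1],"yaw":0},{"delta_pos":[0,9,-1],"yaw":0},{"delta_pos":[5,9,-1],"yaw":0},{"delta_pos":[10,9,-1],"yaw":0},{"delta_pos":[14,9,-1],"yaw":0},{"delta_pos":[17,9,-1],"yaw":0},{"delta_pos":[20,9,-1],"yaw":0},{"delta_pos":[23,9,-1],"yaw":0},{"delta_pos":[26,9,-1],"yaw":0},{"delta_pos":[29,9,-1],"yaw":0},{"delta_pos":[31,9,-1],"yaw":0},{"delta_pos":[31,9,-1],"yaw":0}]'; python3 - <<'E'
from h import *
st()
snap('wrist','w3.png')
E
```

```text
time: 4.15
tool_pos: [0.609, 0.2158, 0.0195]
ee_rot: [-1.571, -0.0, -0.226]
wrist_force: [0.4, 0.1, 0.4]
width: 0.0006
t 4.15 jig [-25.9  22.6] z 19.5 rpy [-1.571 -0.    -0.226] Fjig 0.4 0.2 0.4 w 0.0006
```

View pics/w3.png

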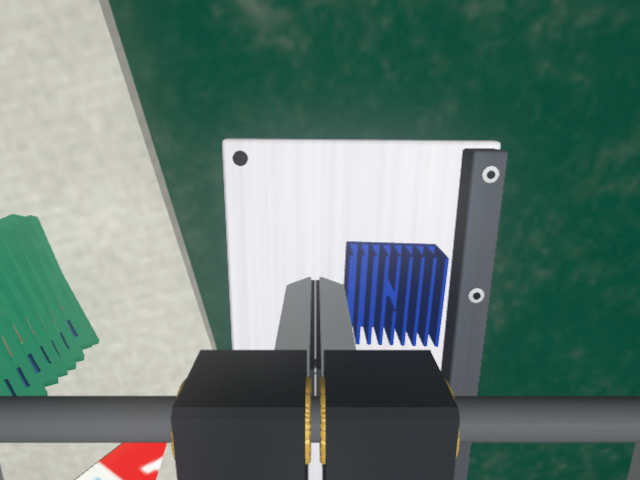

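```bash
python3 -m handwheel '[{"delta_pos":[2,0,0],"yaw":0},{"delta_pos":[4,0,0],"yaw":0},{"delta_pos":[5,0,0],"yaw":0},{"delta_pos":[6,0,0],"yaw":0},{"delta_pos":[7,0,0],"yaw":0},{"delta_pos":[7,0,0],"yaw":0}]'; python3 -c "
from h import *
st()"
```

```text
time: 4.8
tool_pos: [0.6157, 0.2143, 0.0195]
ee_rot: [-1.571, -0.0, -0.226]
wrist_force: [0.0, 0.1, -0.9]
width: 0.0008
t 4.8 jig [-19.1  22.6] z 19.5 rpy [-1.571 -0.    -0.226] Fjig -0.0 0.1 -0.9 w 0.0008
```

```bash
python3 -m handwheel '[{"delta_pos":[1,0,0],"yaw":0},{"delta_pos":[1,0,0],"yaw":0}]'; python3 -c "
from h import *
st()"; python3 -m handwheel '[{"delta_pos":[1,0,0],"yaw":0},{"delta_pos":[1,0,0],"yaw":0}]';  python3 -c "
from h import *
st();snap('wrist','w4.png')"
```

```text
time: 5.0
tool_pos: [0.6166, 0.2141, 0.0195]
ee_rot: [-1.571, -0.0, -0.226]
wrist_force: [-0.6, 0.3, -0.4]
width: 0.0005
t 5.0 jig [-18.1  22.6] z 19.5 rpy [-1.571 -0.    -0.226] Fjig -0.6 0.1 -0.4 w 0.0005
time: 5.2
tool_pos: [0.6173, 0.214, 0.0194]
ee_rot: [-1.571, 0.0, -0.226]
wrist_force: [-0.5, 0.9, 1.2]
width: 0.0003
t 5.2 jig [-17.4  22.7] z 19.4 rpy [-1.571  0.    -0.226] Fjig -0.7 0.8 1.2 w 0.0003
```

View pics/w4.png

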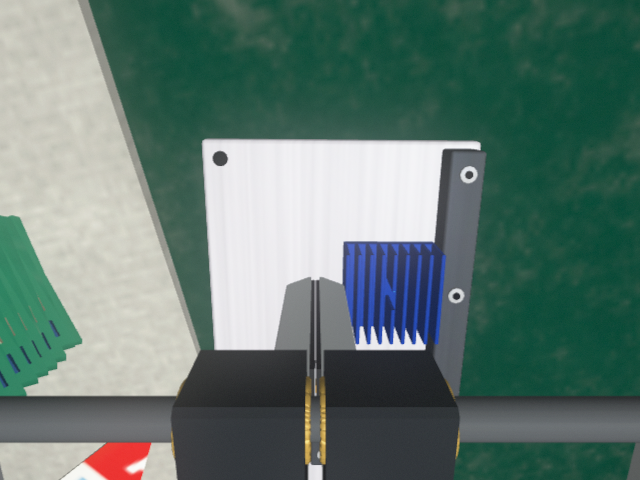

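```bash
python3 -m handwheel '[{"delta_pos":[1,0,0],"yaw":0},{"delta_pos":[1,0,0],"yaw":0}]'; python3 -c "
from h import *
st()"; python3 -m handwheel '[{"delta_pos":[1,0,0],"yaw":0},{"delta_pos":[1,0,0],"yaw":0}]';  python3 -c "
from h import *
st()"
```

```text
time: 5.45
tool_pos: [0.6174, 0.2141, 0.0193]
ee_rot: [-1.571, 0.002, -0.226]
wrist_force: [-3.5, 1.1, 2.5]
width: 0.0004
t 5.45 jig [-17.3  22.8] z 19.3 rpy [-1.571  0.002 -0.226] Fjig -3.7 0.3 2.5 w 0.0004
time: 5.65
tool_pos: [0.6174, 0.2141, 0.0192]
ee_rot: [-1.571, 0.005, -0.226]
wrist_force: [-6.9, 1.6, 3.7]
width: 0.0006
t 5.65 jig [-17.4  22.8] z 19.2 rpy [-1.571  0.005 -0.226] Fjig -7.1 -0.0 3.7 w 0.0006
```

```bash
python3 -c "
from h import *
w=load('w4.png')
for q in [(344,242),(436,242),(440,343),(360,343)]: print(w2j(ray(w,*q,.035)),w2j(ray(w,*q,.015)))"
python3 -m handwheel '[{"delta_pos":[-4,0,0],"yaw":0},{"delta_pos":[-10,0,0],"yaw":0},{"delta_pos":[-20,0,5],"yaw":0},{"delta_pos":[-25,0,20],"yaw":0},{"delta_pos":[-25,0,40],"yaw":0},{"delta_pos":[-15,0,50],"yaw":0},{"delta_pos":[-5,0,52],"yaw":0},{"delta_pos":[5,0,52],"yaw":0},{"delta_pos":[5,0,52],"yaw":0}]';  python3 -c "
from h import *
st();snap('wrist','w5.png')"
```

```text
[-6.74232213 53.5949528 ] [-5.32477251 47.68021859]
[29.50360177 53.63422673] [35.37681499 47.72432042]
[34.60829387  9.21875015] [41.10902015 -2.15109209]
[0.86487446 9.18254273] [ 3.21756672 -2.19175044]
time: 6.55
tool_pos: [0.6373, 0.2624, 0.0193]
ee_rot: [-1.571, -0.001, -0.227]
wrist_force: [0.4, -0.6, 0.9]
width: 0.0005
t 6.55 jig [-8.8 74.3] z 19.3 rpy [-1.571e+00 -1.000e-03 -2.270e-01] Fjig 0.5 -0.5 0.9 w 0.0005
```

View pics/w5.png

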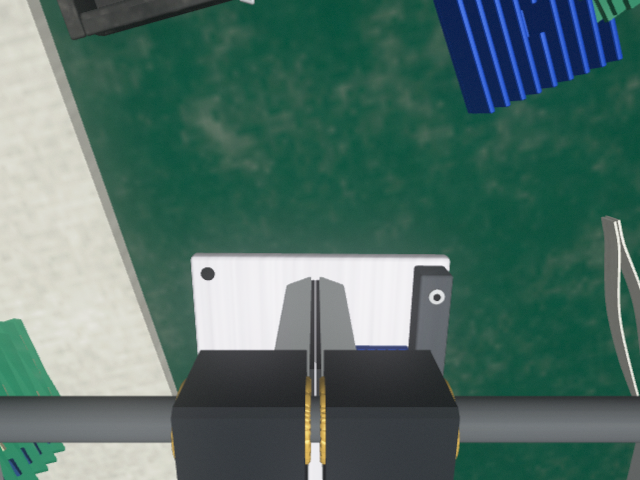

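```bash
python3 -m handwheel '[{"delta_pos":[10,0,0],"yaw":0},{"delta_pos":[20,0,0],"yaw":0},{"delta_pos":[23,0,0],"yaw":0},{"delta_pos":[23,0,-3],"yaw":0},{"delta_pos":[23,0,-7],"yaw":0},{"delta_pos":[23,0,-11],"yaw":0},{"delta_pos":[23,0,-15],"yaw":0},{"delta_pos":[23,0,-19],"yaw":0},{"delta_pos":[23,0,-23],"yaw":0},{"delta_pos":[23,0,-27],"yaw":0},{"delta_pos":[23,0,-30],"yaw":0},{"delta_pos":[23,0,-30],"yaw":0}]';  python3 -c "
from h import *
st();snap('wrist','w6.png')"
```

```text
time: 7.8
tool_pos: [0.6516, 0.2281, 0.0195]
ee_rot: [-1.571, -0.0, -0.226]
wrist_force: [0.5, 0.2, 0.5]
width: 0.0008
t 7.8 jig [12.9 44.1] z 19.5 rpy [-1.571 -0.    -0.226] Fjig 0.4 0.3 0.5 w 0.0008
```

View pics/w6.png

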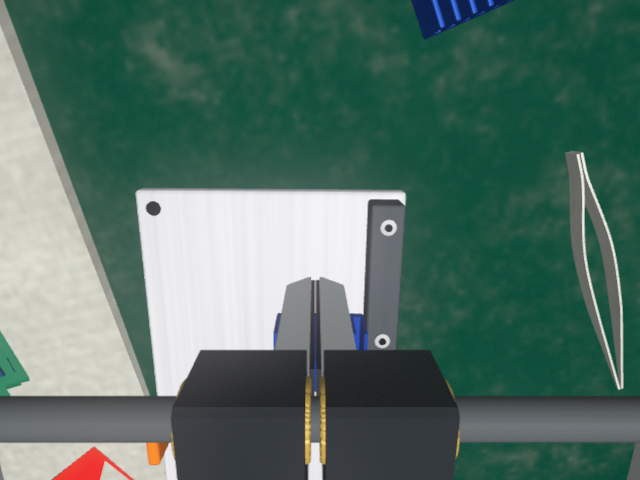

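```bash
python3 -m handwheel '[{"delta_pos":[1,0,-3],"yaw":0},{"delta_pos":[1,0,-7],"yaw":0},{"delta_pos":[1,0,-11],"yaw":0},{"delta_pos":[1,0,-15],"yaw":0},{"delta_pos":[1,0,-19],"yaw":0},{"delta_pos":[1,0,-23],"yaw":0},{"delta_pos":[1,0,-27],"yaw":0},{"delta_pos":[1,0,-31],"yaw":0},{"delta_pos":[1,0,-34],"yaw":0},{"delta_pos":[1,0,-34],"yaw":0}]';  python3 -c "
from h import *
st();snap('wrist','w7.png');snap('top','t7.png');snap('scene','s7.png')
crop('s7.png',255,200,355,265,8,'s7c.png');crop('t7.png',295,155,385,222,8,'t7c.png')"
```

```text
time: 8.85
tool_pos: [0.645, 0.1947, 0.0195]
ee_rot: [-1.571, -0.0, -0.226]
wrist_force: [-0.5, -0.1, 0.1]
width: 0.0006
t 8.85 jig [13.9 10.1] z 19.5 rpy [-1.571 -0.    -0.226] Fjig -0.5 -0.2 0.1 w 0.0006
```

View pics/w7.png

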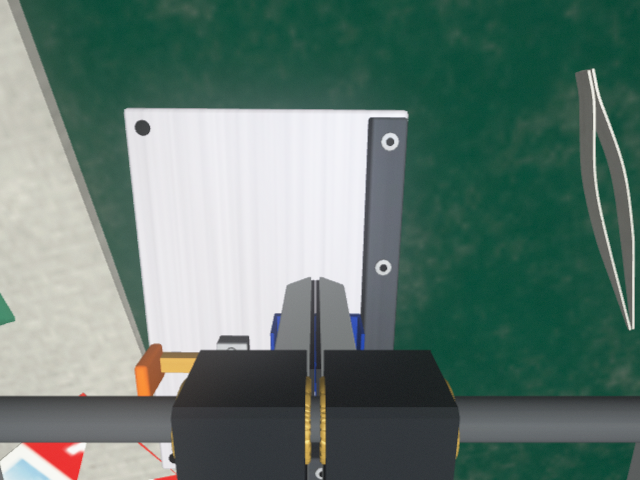

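View pics/t7c.png

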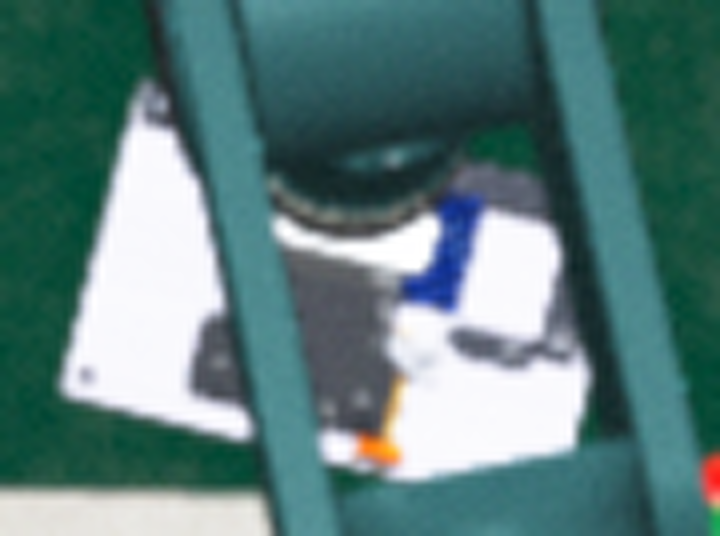

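View pics/s7c.png

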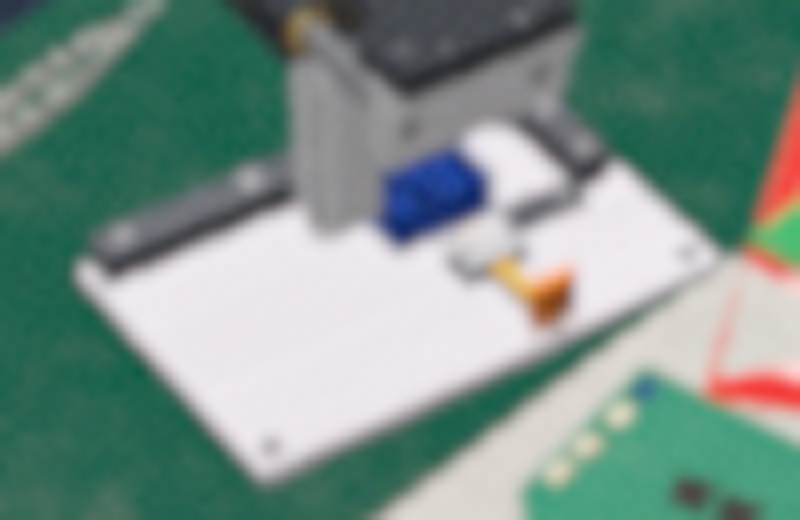

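```bash
python3 -m handwheel '[{"delta_pos":[0,0,-3],"yaw":0},{"delta_pos":[0,0,-6],"yaw":0},{"delta_pos":[0,0,-9],"yaw":0},{"delta_pos":[0,0,-12],"yaw":0},{"delta_pos":[0,0,-15],"yaw":0},{"delta_pos":[0,0,-18],"yaw":0},{"delta_pos":[0,0,-20],"yaw":0},{"delta_pos":[0,0,-22],"yaw":0},{"delta_pos":[0,0,-24],"yaw":0},{"delta_pos":[0,0,-26],"yaw":0},{"delta_pos":[0,0,-28],"yaw":0},{"delta_pos":[0,0,-28],"yaw":0}]';  python3 -c "
from h import *
st()"
```

```text
time: 10.2
tool_pos: [0.6387, 0.1677, 0.0195]
ee_rot: [-1.571, -0.0, -0.226]
wrist_force: [-0.0, -0.2, 0.2]
width: 0.0003
t 10.2 jig [ 13.8 -17.7] z 19.5 rpy [-1.571 -0.    -0.226] Fjig 0.0 -0.2 0.2 w 0.0003
```

```bash
python3 -m handwheel '[{"delta_pos":[0,0,-1],"yaw":0},{"delta_pos":[0,0,-2],"yaw":0},{"delta_pos":[0,0,-3],"yaw":0},{"delta_pos":[0,0,-3],"yaw":0}]';  python3 -c "
from h import *
st()";python3 -m handwheel '[{"delta_pos":[0,0,-1],"yaw":0},{"delta_pos":[0,0,-1],"yaw":0}]';  python3 -c "
from h import *
st()"
```

```text
time: 10.6
tool_pos: [0.6381, 0.1652, 0.0195]
ee_rot: [-1.57, -0.0, -0.226]
wrist_force: [0.3, 0.8, -0.2]
width: 0.0004
t 10.6 jig [ 13.8 -20.2] z 19.5 rpy [-1.57  -0.    -0.226] Fjig 0.1 0.8 -0.2 w 0.0004
time: 10.8
tool_pos: [0.6381, 0.1651, 0.0197]
ee_rot: [-1.569, -0.0, -0.226]
wrist_force: [0.4, 3.4, 0.2]
width: 0.0006
t 10.8 jig [ 13.8 -20.3] z 19.7 rpy [-1.569 -0.    -0.226] Fjig -0.4 3.4 0.2 w 0.0006
```

```bash
python3 -m handwheel '[{"delta_pos":[0,0,-1],"yaw":0},{"delta_pos":[0,0,-1.5],"yaw":0},{"delta_pos":[0,0,-1.5],"yaw":0}]';  python3 -c "
from h import *
st();snap('wrist','w8.png');snap('top','t8.png');snap('scene','s8.png')
crop('s8.png',255,200,355,265,8,'s8c.png');crop('t8.png',295,155,385,222,8,'t8c.png')"
```

```text
time: 11.1
tool_pos: [0.6381, 0.1651, 0.0199]
ee_rot: [-1.566, -0.001, -0.225]
wrist_force: [2.4, 6.8, -0.7]
width: 0.0004
t 11.1 jig [ 13.8 -20.3] z 19.9 rpy [-1.566e+00 -1.000e-03 -2.250e-01] Fjig 0.9 7.2 -0.7 w 0.0004
```

View pics/t8c.png

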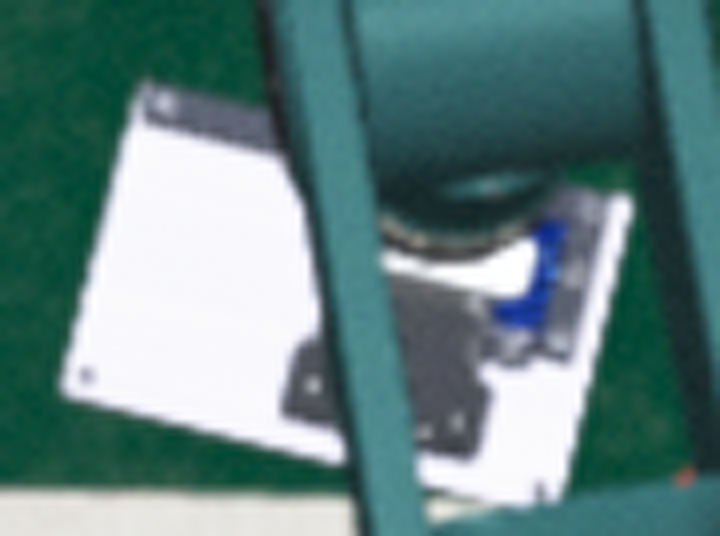

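View pics/s8c.png

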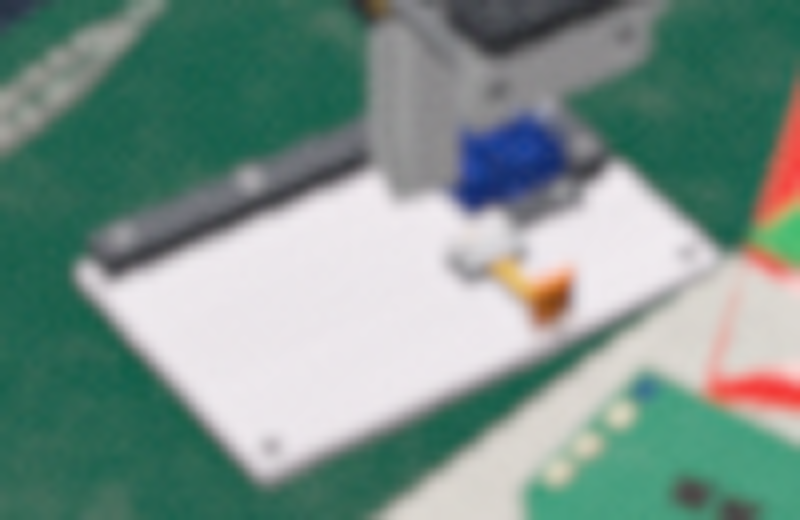

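```bash
python3 -m handwheel '[{"delta_pos":[0,0,4],"yaw":0},{"delta_pos":[0,0,12],"yaw":0},{"delta_pos":[0,-20,16],"yaw":0},{"delta_pos":[0,-45,16],"yaw":0},{"delta_pos":[-20,-60,10],"yaw":0},{"delta_pos":[-50,-60,0],"yaw":0},{"delta_pos":[-80,-60,0],"yaw":0},{"delta_pos":[-101,-60,0],"yaw":0},{"delta_pos":[-101,-60,0],"yaw":0},{"delta_pos":[-101,-60,0],"yaw":0}]';  python3 -c "
from h import *
st();snap('wrist','w9.png');snap('scene','s9.png');snap('top','t9.png')
w=load('w9.png');print(proj(w,np.r_[j2w(-61,-23),.037]))
crop('s9.png',255,200,355,265,8,'s9c.png');crop('t9.png',295,155,385,222,8,'t9c.png')"
```

```text
time: 12.25
tool_pos: [0.5394, 0.1851, 0.0797]
ee_rot: [-1.571, -0.001, -0.226]
wrist_force: [0.3, -0.3, 0.5]
width: 0.0006
t 12.25 jig [-86.9 -23. ] z 79.7 rpy [-1.571e+00 -1.000e-03 -2.260e-01] Fjig 0.3 -0.2 0.5 w 0.0006
[[363.63746328 266.07929786]]
```

View pics/w9.png

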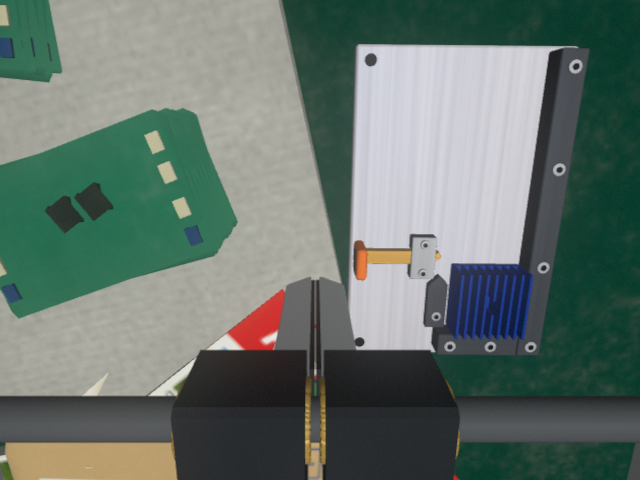

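View pics/s9c.png

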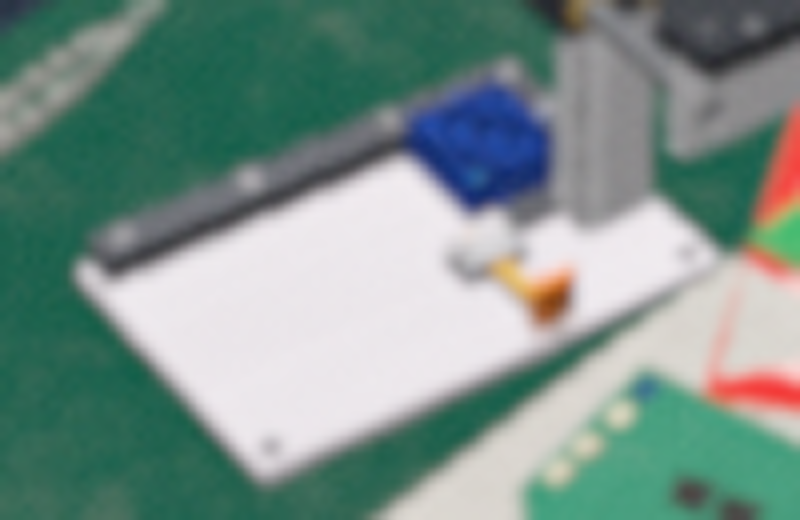

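View pics/t9c.png

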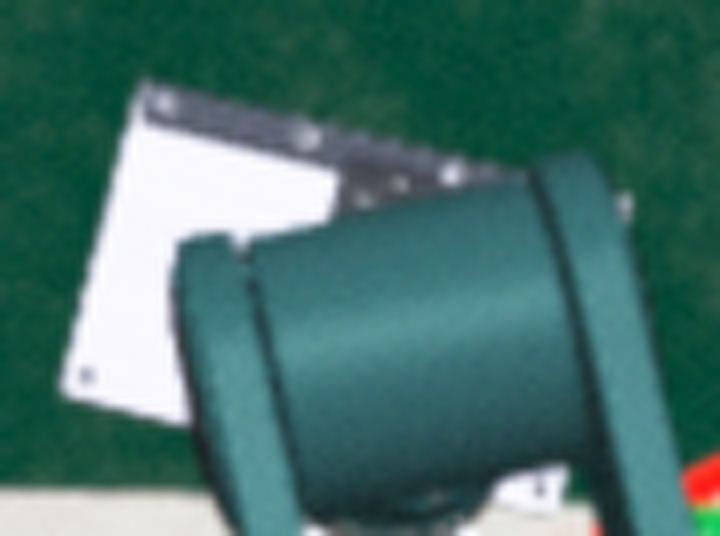

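```bash
python3 -m handwheel '[{"delta_pos":[0,20,2],"yaw":0},{"delta_pos":[0,40,2],"yaw":0},{"delta_pos":[0,52,2],"yaw":0},{"delta_pos":[0,57,2],"yaw":0},{"delta_pos":[0,57,2],"yaw":0},{"delta_pos":[5,57,2],"yaw":0},{"delta_pos":[10,57,2],"yaw":0},{"delta_pos":[10,57,2],"yaw":0}]';  python3 -c "
from h import *
st();snap('wrist','w10.png')"
```

```text
time: 13.2
tool_pos: [0.5507, 0.1849, 0.0235]
ee_rot: [-1.57, -0.002, -0.226]
wrist_force: [-0.2, 0.1, 0.0]
width: 0.0004
t 13.2 jig [-75.8 -20.6] z 23.5 rpy [-1.57  -0.002 -0.226] Fjig -0.2 0.0 0.0 w 0.0004
```

View pics/w10.png

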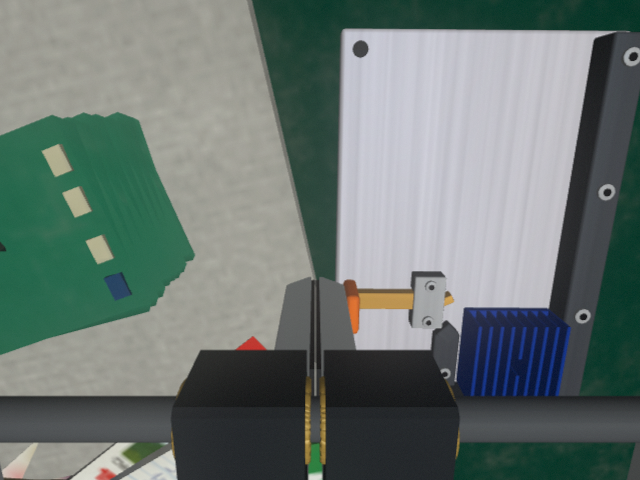

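```bash
python3 -m handwheel '[{"delta_pos":[2,0,0],"yaw":0},{"delta_pos":[4,0,0],"yaw":0},{"delta_pos":[6,0,0],"yaw":0},{"delta_pos":[8,0,0],"yaw":0},{"delta_pos":[10,0,0],"yaw":0},{"delta_pos":[12,0,0],"yaw":0},{"delta_pos":[14,0,0],"yaw":0},{"delta_pos":[16,0,0],"yaw":0},{"delta_pos":[18,0,0],"yaw":0},{"delta_pos":[20,0,0],"yaw":0},{"delta_pos":[22,0,0],"yaw":0},{"delta_pos":[22,0,0],"yaw":0}]';  python3 -c "
from h import *
st()"; python3 -m handwheel '[{"delta_pos":[1,0,0],"yaw":0},{"delta_pos":[1.5,0,0],"yaw":0},{"delta_pos":[1.5,0,0],"yaw":0}]';  python3 -c "
from h import *
st()"
```

```text
time: 14.45
tool_pos: [0.5712, 0.1798, 0.0224]
ee_rot: [-1.571, -0.001, -0.226]
wrist_force: [-0.2, 0.2, -0.6]
width: 0.0005
t 14.45 jig [-54.7 -21. ] z 22.4 rpy [-1.571e+00 -1.000e-03 -2.260e-01] Fjig -0.2 0.2 -0.6 w 0.0005
time: 14.75
tool_pos: [0.5722, 0.1796, 0.0224]
ee_rot: [-1.571, -0.0, -0.226]
wrist_force: [-0.8, 0.1, 0.4]
width: 0.0004
t 14.75 jig [-53.7 -20.9] z 22.4 rpy [-1.571 -0.    -0.226] Fjig -0.8 -0.0 0.4 w 0.0004
```

```bash
python3 -m handwheel '[{"delta_pos":[1,0,0],"yaw":0},{"delta_pos":[1.5,0,0],"yaw":0},{"delta_pos":[1.5,0,0],"yaw":0}]';  python3 -c "
from h import *
st()"; python3 -m handwheel '[{"delta_pos":[1,0,0],"yaw":0},{"delta_pos":[1,0,0],"yaw":0}]';  python3 -c "
from h import *
st();snap('wrist','w11.png')"
```

```text
time: 15.05
tool_pos: [0.5732, 0.1794, 0.0224]
ee_rot: [-1.571, 0.001, -0.226]
wrist_force: [-2.1, -1.2, 0.6]
width: 0.0003
t 15.05 jig [-52.7 -20.9] z 22.4 rpy [-1.571e+00  1.000e-03 -2.260e-01] Fjig -1.8 -1.7 0.6 w 0.0003
time: 15.25
tool_pos: [0.5732, 0.1795, 0.0223]
ee_rot: [-1.571, 0.003, -0.226]
wrist_force: [-4.8, 0.9, 3.0]
width: 0.0011
t 15.25 jig [-52.7 -20.9] z 22.3 rpy [-1.571  0.003 -0.226] Fjig -4.9 -0.2 3.0 w 0.0011
```

View pics/w11.png

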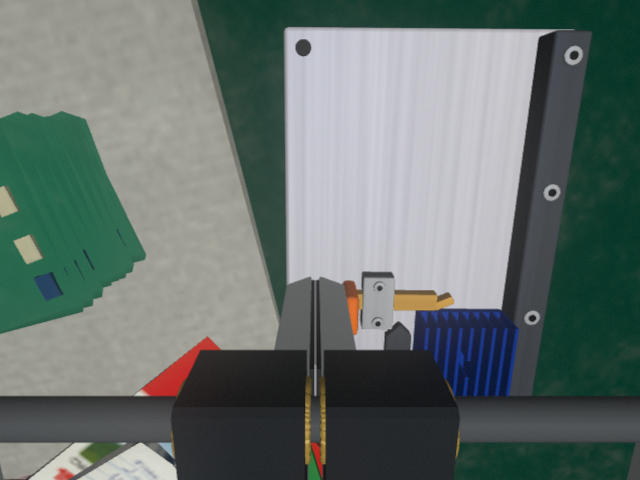

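```bash
python3 -m handwheel '[{"delta_pos":[0.5,0,0],"yaw":0},{"delta_pos":[-4,0,0],"yaw":0},{"delta_pos":[-15,0,0],"yaw":0},{"delta_pos":[-30,0,0],"yaw":0},{"delta_pos":[-30,-30,0],"yaw":0},{"delta_pos":[-30,-80,0],"yaw":0},{"delta_pos":[-40,-110,0],"yaw":0},{"delta_pos":[-50,-120,-40],"yaw":0},{"delta_pos":[-60,-120,-80],"yaw":0},{"delta_pos":[-70,-120,-120],"yaw":0},{"delta_pos":[-70,-120,-120],"yaw":0},{"delta_pos":[-70,-120,-120],"yaw":0}]';python3 -m handwheel '[{"delta_pos":[-30,0,-40],"yaw":0},{"delta_pos":[-60,0,-80],"yaw":0},{"delta_pos":[-80,0,-120],"yaw":0},{"delta_pos":[-80,0,-120],"yaw":0},{"delta_pos":[-80,0,-120],"yaw":0}]';  python3 -c "
from h import *
st();snap('scene','s12.png');snap('top','t12.png')
crop('s12.png',255,200,355,265,8,'s12c.png');crop('t12.png',295,155,385,222,8,'t12c.png')"
```

```text
time: 16.5
tool_pos: [0.4796, 0.0777, 0.1429]
ee_rot: [-1.57, -0.002, -0.228]
wrist_force: [0.3, -0.2, -0.2]
width: 0.0003
time: 17.0
tool_pos: [0.3755, -0.0208, 0.1429]
ee_rot: [-1.57, -0.002, -0.227]
wrist_force: [0.3, 0.1, 0.3]
width: 0.0004
t 17.0 jig [-200.5 -260.4] z 142.9 rpy [-1.57  -0.002 -0.227] Fjig 0.2 0.1 0.3 w 0.0004
```

View pics/t12c.png

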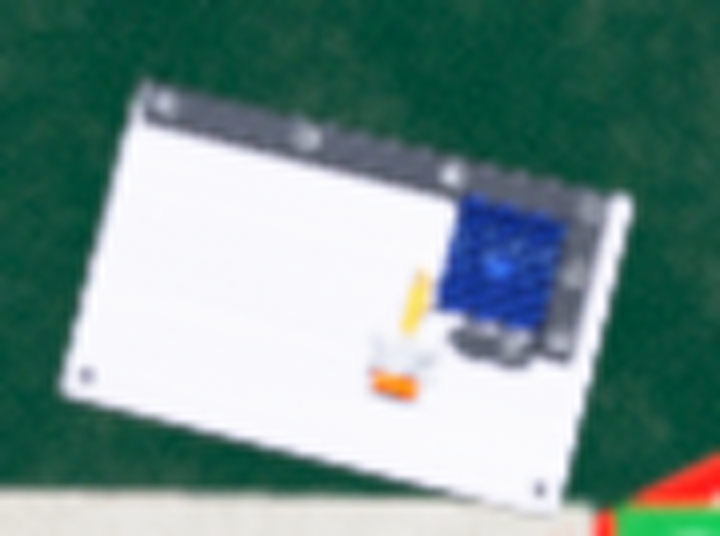

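View pics/s12c.png

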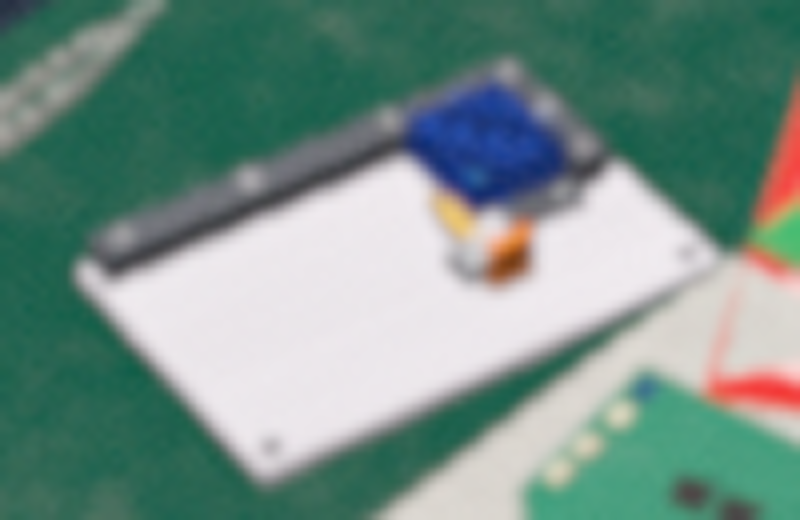

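View pics/t12.png

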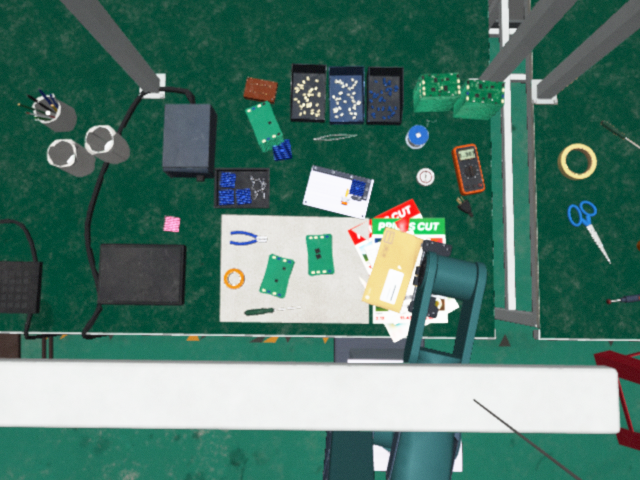

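```bash
python3 -c "
from h import *
s=load('t12.png');f=lambda x,y:(295+(x+.5)/8-.5,155+(y+.5)/8-.5)
print('tab',w2j(ray(s,*f(394,383),.035)),'was',w2j(ray(s,*f(380,450),.035)))
print('sink',w2j(np.mean([ray(s,*f(*q),.035) for q in [(462,194),(567,218),(545,330),(438,306)]],0)))
st();robot.close_job()"
```

```text
tab [-36.6762642  -23.94602328] was [-61.06049045 -24.65570497]
sink [ 14.60248661 -51.49868182]
t 17.1 jig [-200.3 -259.7] z 142.7 rpy [-1.57e+00 -1.00e-03 -2.24e-01] Fjig 0.1 -0.5 -0.2 w 0.0002
the job is handed in; nothing more can be done
```

The heat sink is loaded: it sits in the corner pocket with the gate shut behind it. I handed the job in at 17.1 s, and it gave no verdict.

- **Pushing:** With the fingers closed, I pushed the heat sink flat against the rail, with about 7 N at contact. I then slid it along the rail until it stopped against the end stop, again at about 7 N with no further movement. Last, I pushed the orange tab until the gate reached its limit, at about 5 N. The hand then lifted clear.
- **Final check, heat sink:** The top image puts its centre at jig (14.6, −51.5) mm, against the ideal (15, −50). That is within the measuring error of about 2 mm.
- **Final check, gate:** The tab is at x = −36.7 mm, against −37 when shut. In the top image it moved 24.4 mm.
- **Bystanders:** The bench items look unmoved in the top view, compared by eye only.
- **One disagreement:** The end stop was met about 1.7 mm earlier in y than my fitted jig pose predicted. I put this down to jig-pose error, because the images show the heat sink touching the stop with no gap.

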